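Release the larger lime through the feeder's guard

ROBOT

A 6-joint arm with a two-finger parallel gripper is mounted at the origin on the work surface. World frame = base frame: x ahead of the robot, y to its left, z up, the work surface at z = 0. Lengths are in m, angles in degrees, forces in N, time in s.
With the tool pointing down it reaches from about 0.375 to 0.75 m from the base axis. Payload 9 kg.
Tool frame: the origin (TCP) lies where the fingers leave the gripper's body, on its centre line; the fingertips stand 73 mm ahead of it and the grasp point (between the pads) lies 54 mm ahead of it (robot.tip_reach is the distance from the TCP to the fingertips, in m); z points along the fingers, y is the direction in which the jaws open and shut (so a half turn about z gives the same grasp; the last joint's range is limited). The gripper opens to 85 mm and grips with 20 to 120 N. Pads are 22 mm wide; open, the fingers measure 114 mm over their backs; the gripper's body (76 mm by 85 mm) begins 54 mm behind the grasp point. The pads swing forward as they close: fully open they stand 13 mm farther back than shut.
Start: joints at [52.328, 5.964, 5.575, 89.605, 0, 77.527], TCP at [0.255, 0.543, 0.304] pointing down, gripper open.
Joint ranges: [-171.21, 171.21], [-48.23, 106.86], [-62.78, 66.21], [-105.2, 120.99], [-86.42, 89.51], [-180, 180]. Speed limits (degrees/s): [127.2, 127.2, 147.25, 180, 180, 180].

INTERFACE

Orientations are given as [roll, pitch, yaw] about the fixed x, y, z axes, in that order (R = Rz(yaw) Ry(pitch) Rx(roll)).
In Python, from plant import robot gives the robot as it stands. Calls block until the motion is done:
- robot.move_pose(position, orientation): joint-space move of the TCP to a pose.
- robot.line_to(position, vel=0.15, rotation=None, guard=None): straight line of the TCP; rotation=None keeps the orientation; vel is the mean speed in m/s. With guard (N) it stops when the force on the tool has changed by that much, and returns True; else False.
- robot.goto_joints(angles): joint-space move.
- robot.set_gripper(opening): finger opening in m; the grip force is fixed at half the most; returns when the fingers have stopped.
- robot.pause(seconds).
- robot.ik(position, orientation): joint angles nearest the present ones, or None.
- robot.observe(): the state.
- robot.grab_frame(name): name is "scene" or "side" or "wrist"; returns the picture (400x640x3 uint8, blue, green, red); there is no depth.
- robot.get_calibration(name): a dict with "vertical_fov" (degrees; the focal length in pixels is half the picture's height over the tangent of half this angle, whatever the lens; pixels are square), "cx", "cy" (the principal point, pixels), "k1" (the pictures are not rectified: a ray, as slopes to the right and down, at radius r is drawn at 1 + k1 r^2 times it, then the intrinsics apply), "rvec" (rotation vector, rad) and "tvec" (3), from world to camera coordinates, as OpenCV has them. Camera axes: x right, y down, z forward; pixel columns grow to the right and rows downward; lengths in m; the calibration is good to about 2 mm. A picture is of the moment at which its call begins: read the wrist's pose just before it. get_calibration takes no time and is no camera call; for the wrist camera it gives the pose at the moment of the call.
A pose or a line that the arm cannot do raises robot.IKError and nothing moves.
- robot.job_done(): hands the job in, once; it reports no verdict.
The state is a dict: "time": time; "q": joint angles; "qvel": joint speeds; "joint_torque": joint torques, N m; "tool_pos": TCP position; "tcp_rot": TCP orientation; "ft_force": force on the tool from outside, world axes, zero at the start; "torque": the same for the moment, N m; "gripper_width": finger opening in m.
Only numpy, scipy, OpenCV 4.12 (cv2) and the standard library are available. Lean on these libraries where they do the work, as an engineer would, in place of code of your own. Each camera call takes 0.05 s, during which the arm holds its last target. There are 200 camera calls.

TASK

A two-lane lime feeder stands on the prep counter with one lime waiting behind the gate of each lane. Reach down through the guard window of the lane that holds the larger lime and press that lane's lever, keeping it down until the lime has rolled out into the clear tub, then draw back out and let the lever spring up. Do not touch the guard or the limes, leave the other lane's lever and its smaller lime alone, and do not disturb the bottle, cup and reamer standing near the feeder.

Things in the scene. Friction and masses are not known exactly. Their poses are not given: they have to be found in the camera images.
- feeder: fixed two-lane lime feeder. Origin on the counter, z up, +x downhill along the lanes (away from the robot), +y left. Guarded lever section: x -178 to -17 mm, y +-105 mm, 153 mm high (screw heads 157). Behind it two open lanes, 81 mm wide, centred near y = +50 (left) and -50 mm (right), slope down to x = +132 mm; floor 85 mm high at the gate plates, x = +60 mm; walls under 128 mm.
- guard: steel sheet guard, 4 mm thick, over the levers, never to be touched; same frame as feeder. Level top plate, upper face 153 mm above the counter, with two rectangular windows, each 76 mm along x by 74 mm along y, centred at x = -77 mm, y = +50 (left) and -50 mm (right), 26 mm of plate between them.
- window_left (a point): centre of the left window, 2 mm above the guard's upper face; axes as feeder
- window_right (a point): centre of the right window, 2 mm above the guard's upper face; axes as feeder
- pad_left (a point): centre of the upper face of the left lever's black rubber pad, 44 x 44 mm, seen through the left window. When up it is level and lies 133 mm above the counter, 20 mm below the guard's upper face, straight under the window's centre; it goes down by 13 mm when fully pressed.
- pad_right (a point): the same for the right lever, under the right window
- lever_left (a joint): left lever: 0 = up, gate shut; 0.16 = fully down at its stop (pad 13 mm down). Pivot along the feeder's y, 83 mm from the pad's centre towards the robot. Sprung: about 4 N starts it, about 8 N holds it fully down; it springs up when let go. It lowers the left lane's gate, which frees the lime from about 0.12 (pad 10 mm down); hold 2 s for the lime to roll out.
- lever_right (a joint): the same for the right lever and the right lane
- big_lime: the larger lime, a green ball of 62 mm diameter, about 115 g; origin on its surface, turning with it (use its centre point)
- big_lime_center (a point): centre of the larger lime. At the start it rests behind one of the two gates, about 25 mm to +x of the feeder's origin and near y = +50 or -50 mm; top about 155 mm above the counter. It must end in the clear fixed tub under the lanes' lower end (feeder x +115 to +285 mm, y +-125 mm, 58 mm high).
- small_lime: the smaller lime, a green ball of 44 mm diameter, about 45 g, in the other lane; origin on its surface, turning with it (use its centre point)
- small_lime_center (a point): centre of the smaller lime, waiting behind the other gate
- squeeze_bottle: white squeeze bottle, 58 mm diameter, 150 mm high, standing loose to the left of the feeder; origin under its centre
- steel_cup: steel cup, 72 mm across the rim, 75 mm high, standing loose to the right of the feeder; origin under its centre
- reamer: wooden citrus reamer, cone on a 60 mm foot, 58 mm high, standing loose to the right of the feeder; origin under its centre
Not all that is in view belongs to the job. What is shaped like the small_lime but purple is not meant.

How it is judged (in metres and radians):
On the way, in this order (a step that is already met when the one before it is completed fails the run):
1. the lever of the larger lime's lane is pressed until its gate is open (((y of small_lime_center in the frame of feeder below 0 m and value of joint lever_left above 0.08 rad) or (y of small_lime_center in the frame of feeder above 0 m and value of joint lever_right above 0.08 rad))), for 0.1 s.
2. the larger lime has rolled into the tub (x of big_lime_center in the frame of feeder between 0.115 and 0.285 m and y of big_lime_center in the frame of feeder between -0.125 and 0.125 m and z of big_lime_center in the frame of feeder below 0.05 m), for 0.2 s.
At the end, for the whole second after the job is handed in: the larger lime lies in the tub (centre inside its walls and less than 50 mm above the counter), nearly at rest (below 80 mm/s); the smaller lime still waits behind its gate; both levers are up (below 0.03 rad) (all of step 2 and x of small_lime_center in the frame of feeder between -0.03 and 0.06 m and z of small_lime_center in the frame of feeder between 0.09 and 0.135 m and value of joint each of lever_left, lever_right below 0.03 rad and linear speed of big_lime below 0.08 m/s); the robot touches nothing.
It fails at once if the robot touches the guard (over 0.3 N) (contact force between any of the fingers, the arm and guard above 0.3 N).
It fails at once if the robot touches a lime (over 0.3 N) (contact force between any of the fingers, the arm and big_lime above 0.3 N or contact force between any of the fingers, the arm and small_lime above 0.3 N).
It fails at once if the lever of the smaller lime's lane is pressed (over 0.04 rad) ((y of small_lime_center in the frame of feeder above 0 m and value of joint lever_left above 0.04 rad) or (y of small_lime_center in the frame of feeder below 0 m and value of joint lever_right above 0.04 rad)).
It fails at once if the bottle, the cup or the reamer is moved by more than 15 mm, lifted or tipped (distance of any of squeeze_bottle, steel_cup, reamer from where it was at the start of the episode above 0.015 m or angle between any of squeeze_bottle, steel_cup, reamer's own z axis and vertical above 0.3 rad).
It also fails if it takes over 42 s, if anything falls off the work surface, if the arm or the gripper's body presses on something with over 40 N, if the wrist force passes 120 N, or if a joint passes its speed limit or range.

## Working session

There is one attempt and no reset: what is moved stays moved. The work goes in short steps, each a Python script; the robot and the scene stay as the last script left them, time stands still between calls to the robot, and variables do not carry over. Pictures are saved under pics/ and viewed, about 8 in all and at most 12, crops included, and the job is handed in when it is done.

```bash
mkdir -p pics; ls
python3 - <<'E'
from plant import robot
import cv2
for n in("scene","side"):
    cv2.imwrite(f"pics/{n}0.png",robot.grab_frame(n)); print(n,robot.get_calibration(n))
print(robot.observe())
E
```

```text
pics
scene {'vertical_fov': 53.57655894040615, 'cx': 315.4524547624357, 'cy': 196.48089535655498, 'k1': 0.03295846053153313, 'rvec': array([ 2.49152222,  0.72273852, -0.22942322]), 'tvec': array([-0.53611853, -0.19301787,  1.12224935])}
side {'vertical_fov': 50.28929247959589, 'cx': 321.33672375490715, 'cy': 202.5039419969067, 'k1': -0.08548857878505983, 'rvec': array([ 2.18301685, -0.13467411,  0.0465254 ]), 'tvec': array([-0.58323234,  0.16817555,  1.00828396])}
{'time': 0.1, 'q': array([ 5.23270337e+01,  5.99785256e+00,  5.53225073e+00,  8.96048321e+01,
       -8.63759055e-04,  7.75273173e+01]), 'qvel': array([ 0.006905  , -0.14624963,  0.0760923 ,  0.04198044,  0.03147681,
        0.02896092]), 'joint_torque': array([ 4.92549050e-03, -5.58209360e+01,  5.04720461e+01,  1.29912654e-02,
       -3.29970562e-04,  9.56233833e-06]), 'tool_pos': array([0.25532706, 0.54272923, 0.30317996]), 'tcp_rot': array([-1.79931042e+02, -1.43685189e-02,  1.54799708e+02]), 'ft_force': array([ 0.90324042, -0.31163949,  0.01851647]), 'torque': array([-0.01045781,  0.00561903,  0.01221689]), 'gripper_width': 0.08552524276399161}
```

View pics/scene0.png

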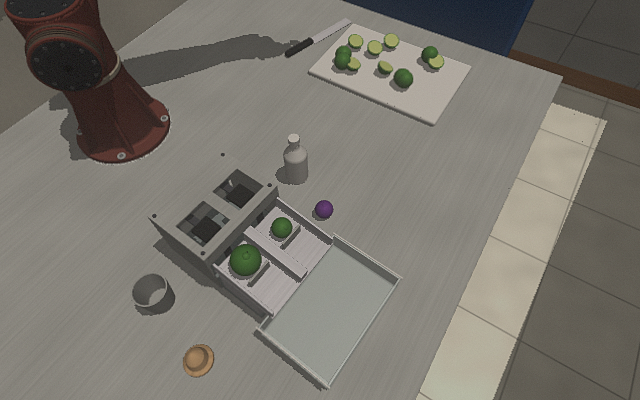

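View pics/side0.png

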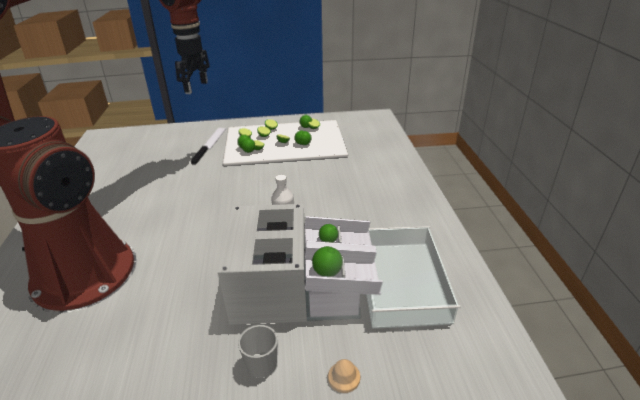

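The larger lime (scene 245,260; side 327,262) is on the cup's side, so it is in the right lane. The small lime (282,228) is on the left. Next I measure the guard windows.

```bash
cat > h.py <<'E'
import numpy as np, cv2
def K(c):
    f=200/np.tan(np.radians(c["vertical_fov"])/2); return f
def ray(c,uv):
    f=K(c); d=(np.array(uv,float)-[c["cx"],c["cy"]])/f; s=d.copy()
    for _ in range(20): s=d/(1+c["k1"]*(s@s))
    R=cv2.Rodrigues(np.array(c["rvec"],float))[0]; t=np.array(c["tvec"],float)
    return -R.T@t, R.T@np.array([s[0],s[1],1])
def onplane(c,uv,z):
    o,d=ray(c,uv); return o+d*(z-o[2])/d[2]
def proj(c,P):
    R=cv2.Rodrigues(np.array(c["rvec"],float))[0]; p=R@np.array(P)+c["tvec"]; s=p[:2]/p[2]
    return s*(1+c["k1"]*(s@s))*K(c)+[c["cx"],c["cy"]]
E
python3 - <<'E'
import cv2,numpy as np
a=cv2.imread("pics/scene0.png")[145:265,140:290]; b=cv2.imread("pics/side0.png")[195:285,215:325]
A=cv2.resize(a,None,fx=4,fy=4,interpolation=cv2.INTER_CUBIC);
cv2.imwrite("pics/a.png",np.clip(A*1.6,0,255).astype('uint8'))
B=cv2.resize(b,None,fx=6,fy=6,interpolation=cv2.INTER_CUBIC)
cv2.imwrite("pics/b.png",np.clip(B*1.3,0,255).astype('uint8'))
E
```

```text
(no output)
```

View pics/a.png

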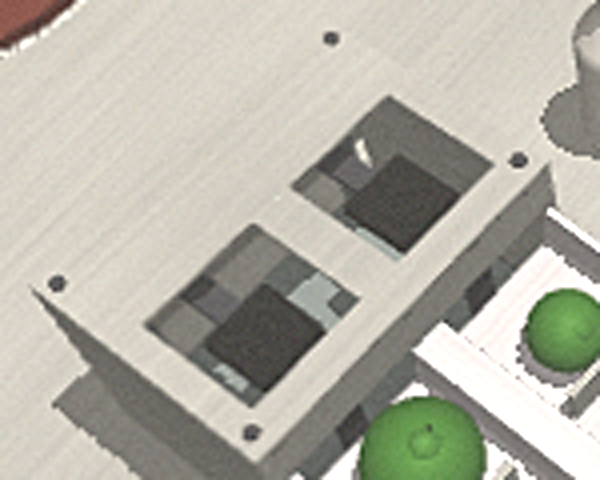

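View pics/b.png

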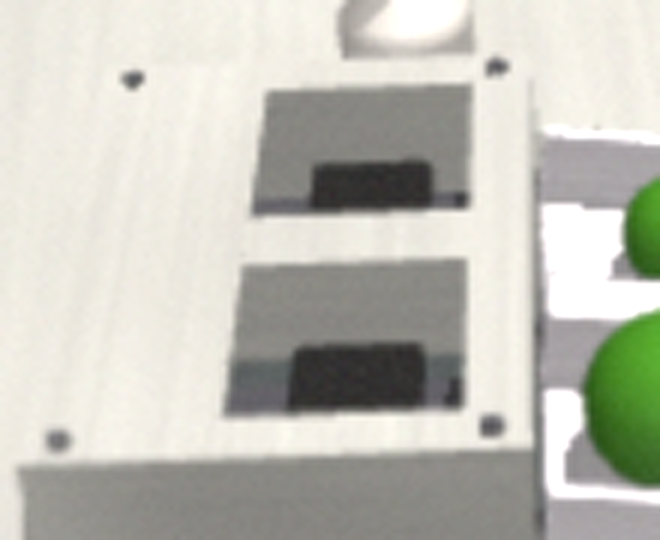

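```bash
cat > m.py <<'E'
from plant import robot; from h import *
# order per window: (-x,+y),(-x,-y),(+x,-y),(+x,+y); right then left
model=np.array([[-77+sx*38,yc+sy*37] for yc in(-50,50) for sx,sy in((-1,1),(-1,-1),(1,-1),(1,1))])/1000.
px={"scene":(4,(140,145),[(255,224),(147,325),(250,407),(358,298),(388,96),(291,186),(402,258),(493,164)]),
"side":(6,(215,195),[(243,267),(225,415),(464,409),(467,261),(267,91),(254,214),(469,208),(472,86)])}
def fit(m,w):
    mc,wc=m.mean(0),w.mean(0); U,S,Vt=np.linalg.svd((m-mc).T@(w-wc)); R=(Vt.T@U.T)
    s=S.sum()/((m-mc)**2).sum(); t=wc-R@mc
    return R,t,s,np.linalg.norm((m@R.T+t)-w,axis=1)
if __name__=="__main__":
    P=[]
    for n,(z,o,l) in px.items():
        c=robot.get_calibration(n)
        w=np.array([onplane(c,(np.array(p)+.5)/z-.5+o,.153)[:2] for p in l]); P.append(w)
        R,t,s,e=fit(model,w); print(n,"origin",t,"yaw",np.degrees(np.arctan2(R[1,0],R[0,0])),"scale",s,"res mm",(e*1e3).round(1), "winR",R@[-.077,-.05]+t, "det",np.linalg.det(R))
    w=(P[0]+P[1])/2; R,t,s,e=fit(model,w); print("avg",t,np.degrees(np.arctan2(R[1,0],R[0,0])),R@[-.077,-.05]+t)
    for n in px:
        im=robot.grab_frame(n); c=robot.get_calibration(n)
        hsv=cv2.cvtColor(im,cv2.COLOR_BGR2HSV); m=cv2.inRange(hsv,(35,90,30),(80,255,255))
        for k in cv2.findContours(m,0,2)[0]:
            (u,v),r=cv2.minEnclosingCircle(k)
            if r>7:
                for h in (.124,.115):
                    p=onplane(c,(u,v),h)[:2]; d=np.linalg.norm(np.append(p,h)-ray(c,(0,0))[0]); q=R.T@(p-t)
                    if abs(q[1])<.15 : print(n,(u,v),"feeder mm",(q*1e3).round(),"diam",2e3*r*d/K(c))
E
python3 m.py
```

```text
scene origin [ 0.5574046  -0.11273334] yaw -4.408974009823378 scale 0.9876381571441591 res mm [2.1 1.8 2.  2.1 1.6 0.7 2.9 1.3] winR [ 0.47678871 -0.15666598] det 0.9999999999999993
side origin [ 0.55693928 -0.11088306] yaw -4.5682462209252295 scale 0.9963294157484784 res mm [0.8 1.  0.2 1.6 0.5 1.9 1.  1.2] winR [ 0.47620157 -0.15459143] det 0.9999999999999998
avg [ 0.55717198 -0.11180867] -4.4889589811737105 [ 0.47649483 -0.15562873]
scene (245.16860961914062, 259.4244079589844) feeder mm [ 31. -53.] diam 63.22816864069921
scene (245.16860961914062, 259.4244079589844) feeder mm [ 27. -51.] diam 64.02646883521084
scene (281.1052551269531, 226.9407958984375) feeder mm [41. 43.] diam 41.44962467392926
scene (281.1052551269531, 226.9407958984375) feeder mm [38. 46.] diam 41.97295540058157
side (326.5, 260.6666564941406) feeder mm [ 28. -53.] diam 60.494072792021655
side (326.5, 260.6666564941406) feeder mm [ 28. -43.] diam 61.42309864389141
side (328.02777099609375, 232.98611450195312) feeder mm [35. 34.] diam 41.01910039946841
side (328.02777099609375, 232.98611450195312) feeder mm [35. 45.] diam 41.64904318448408
```

Run:
```python
from plant import robot; from h import *
robot.set_gripper(0.0); print(robot.tip_reach, robot.observe()["time"])
p=[.4765,-.1556,.31]
for y in(175.5,-4.5,85.5,-94.5): print(y,robot.ik(p,[180,0,y]))
robot.move_pose(p,[180,0,175.5])
s=robot.observe(); print(s)
c=robot.get_calibration("wrist"); im=robot.grab_frame("wrist"); print(c)
cv2.imwrite("pics/w.png",im); cv2.imwrite("pics/side1.png",robot.grab_frame("side"))
a=np.radians(-4.489);R=np.array([[np.cos(a),-np.sin(a)],[np.sin(a),np.cos(a)]])
for yc in(-.05,.05):
  print([proj(c,np.append(R@[-.077+x*.038,yc+y*.037]+[.55717,-.11181],.153)).round(1).tolist() for x,y in((-1,1),(-1,-1),(1,-1),(1,1))])
```

```text
0.0726 0.9667
175.5 [-33.06822086 -11.23242749 -10.50793589  90.7244916    0.
 -28.56822086]
-4.5 [-33.06822086 -11.23242749 -10.50793589  90.7244916    0.
 151.43177914]
85.5 [-33.06822086 -11.23242749 -10.50793589  90.7244916    0.
  61.43177914]
-94.5 [ -33.06822086  -11.23242749  -10.50793589   90.7244916     0.
 -118.56822086]
{'time': 3.5583, 'q': array([-3.30070346e+01, -1.12300843e+01, -1.05015488e+01,  9.07271833e+01,
        9.03137089e-03, -2.85490939e+01]), 'qvel': array([ 0.09251091,  0.05642046,  0.04765541, -0.05653182,  0.01446421,
        0.00822586]), 'joint_torque': array([-3.69185982e-01, -4.03774846e+01,  5.02803218e+01, -6.65747153e-03,
       -1.26376346e-02, -5.28573815e-03]), 'tool_pos': array([ 0.47670125, -0.15507066,  0.3100415 ]), 'tcp_rot': array([1.79992713e+02, 5.50393945e-03, 1.75542059e+02]), 'ft_force': array([-0.15517611, -0.51156461, -0.18933   ]), 'torque': array([-0.01698522, -0.0043722 , -0.06715483]), 'gripper_width': 8.628660612347732e-05}
{'vertical_fov': 60.07464371434186, 'cx': 319.198702008788, 'cy': 202.75595418382747, 'k1': 0.01763457005478436, 'rvec': array([-2.1307489 , -1.97055829, -0.30331862]), 'tvec': array([ 0.11749672, -0.50500734,  0.23874915])}
[[374.7, 156.3], [262.3, 156.2], [267.4, 260.6], [369.6, 260.6]]
[[527.9, 156.0], [414.3, 156.2], [405.6, 260.7], [508.7, 260.9]]
```

View pics/w.png

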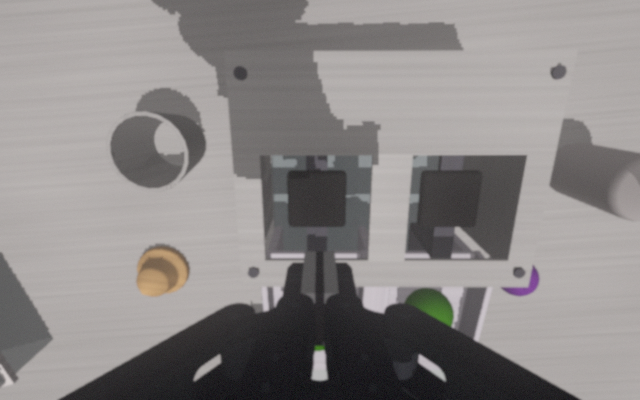

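The wrist view matches the prediction to about 2 px: the right window is at u 262–372, v 155–260, and its pad centre is at (317,198). I check the finger width near the tips in the side view before descending.

Run:
```python
from plant import robot; from h import *
c=robot.get_calibration("side")
u=proj(c,[.4767,-.155,.31]);v=proj(c,[.4767,-.155,.2374]);w=proj(c,[.4767,-.155,.275]);print(u,v,w)
im=cv2.imread("pics/side1.png"); y,x=int(v[1]),int(v[0])
a=im[max(0,y-110):y+90,x-110:x+110]; print(max(0,y-110),x-110)
cv2.imwrite("pics/s1c.png",np.clip(cv2.resize(a,None,fx=3,fy=3)*1.6,0,255).astype('uint8')[:600])
```

```text
[265.71157548 183.0380184 ] [269.32632787 216.17830661] [267.49648602 199.46667187]
106 159
```

View pics/s1c.png

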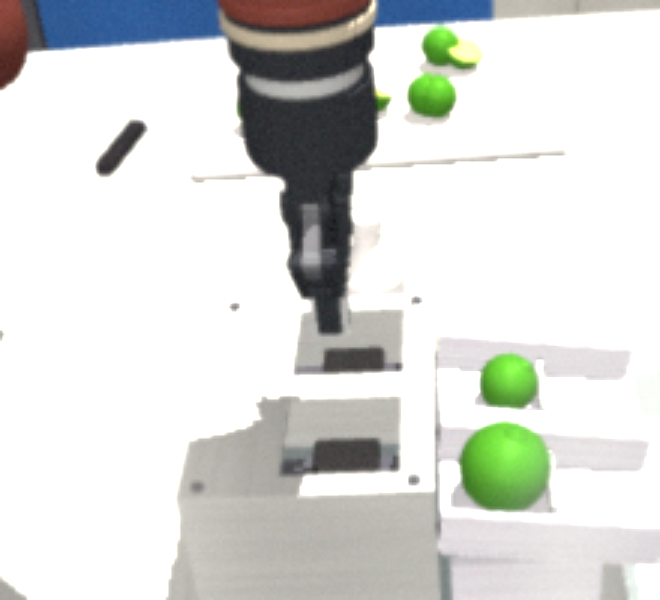

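Run:
```python
from plant import robot; from h import *
c=robot.get_calibration("wrist"); s=robot.observe()["tool_pos"]
for h in(0,20,30,33,40,50,60,73):
    z=s[2]-.0726+h/1e3
    a=proj(c,[s[0],s[1]-.01,z]);b=proj(c,[s[0],s[1]+.01,z]); print(h,((a+b)/2).round(),"px/mm",np.linalg.norm(b-a)/20)
```

```text
0 [319. 271.] px/mm 2.17986924072999
20 [320. 295.] px/mm 2.47888980131954
30 [320. 310.] px/mm 2.6616606924041166
33 [320. 315.] px/mm 2.721905654436098
40 [320. 327.] px/mm 2.8737650925902014
50 [320. 347.] px/mm 3.122950934245552
60 [320. 371.] px/mm 3.4199883289321265
73 [320. 410.] px/mm 3.90392775325846
```

Run:
```python
from plant import robot; from h import *
robot.move_pose([.4765,-.1556,.31],[180,0,85.5])
s=robot.observe(); print(s["time"],s["tool_pos"])
c=robot.get_calibration("side"); im=robot.grab_frame("side")
a=cv2.resize(im[140:230,210:320],None,fx=6,fy=6,interpolation=cv2.INTER_CUBIC); a=np.clip(a*2.0,0,255).astype('uint8')
for h in(0,20,33,40): # box +-37 mm in x at each height above tips
    q=[(proj(c,s["tool_pos"]+[dx,0,-.0726+h/1e3])-[210,140])*6 for dx in(-.037,.037)]
    cv2.line(a,*[tuple(int(v) for v in k) for k in q],(0,0,255),1)
cv2.imwrite("pics/s2.png",a)
```

```text
5.0583 [ 0.47652954 -0.15553101  0.31002024]
```

View pics/s2.png

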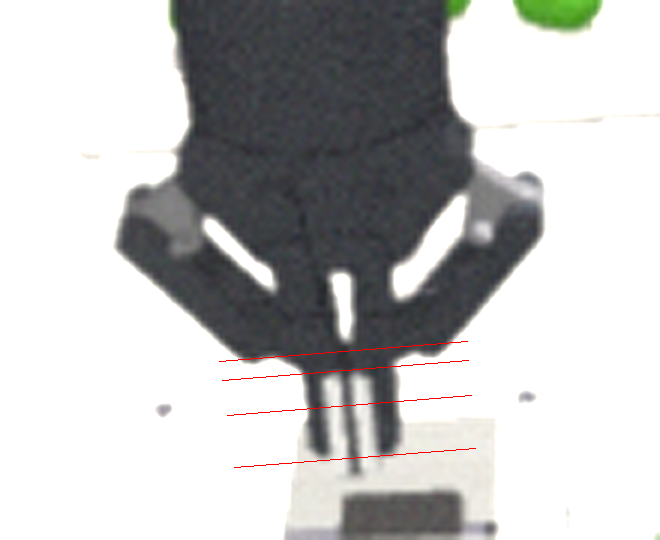

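Across the jaws the fingers stay under about ±15 mm up to 33 mm above the tips, and the knuckle is about ±30 mm at 40 mm. So a 33 mm reach clears the window. I go down and press.

Run:
```python
from plant import robot; from h import *
x,y=.4765,-.1556
robot.move_pose([x,y,.31],[180,0,175.5])
robot.line_to([x,y,.228],vel=.08); f0=robot.observe()["ft_force"]
print("hit",robot.line_to([x,y,.198],vel=.015,guard=2.5))
s=robot.observe(); z=s["tool_pos"][2]; print(s["time"],s["tool_pos"],s["ft_force"]-f0,"tip z",z-.0726)
cv2.imwrite("pics/side3.png",robot.grab_frame("side"))
```

```text
hit True
9.0833 [ 0.47657063 -0.15562223  0.20469325] [0.2386366  0.09727743 3.93233736] tip z 0.13209324524991095
```

Contact came at tip z 0.132, against 0.133 expected for the pad. I press about 12 mm.

Run:
```python
from plant import robot; from h import *
x,y=.4765,-.1556
print(robot.line_to([x,y,.1934],vel=.02,guard=14))
for i in range(6):
    s=robot.observe(); print(round(s["time"],2),s["tool_pos"].round(4),s["ft_force"].round(1)); robot.pause(.5)
im=robot.grab_frame("side"); im2=robot.grab_frame("scene")
cv2.imwrite("pics/p.png",np.vstack([im[180:380,180:480],im2[140:390,140:440]]))
```

```text
False
9.83 [ 0.4769 -0.1557  0.1939] [0.8 0.1 7.3]
10.33 [ 0.4769 -0.1557  0.194 ] [1.7 0.6 6.6]
10.83 [ 0.4769 -0.1557  0.194 ] [1.9 0.7 7.8]
11.33 [ 0.4769 -0.1557  0.194 ] [2.  0.5 6.3]
11.83 [ 0.4769 -0.1557  0.194 ] [0.9 0.6 6.9]
12.33 [ 0.4769 -0.1557  0.194 ] [2.9 0.3 6.5]
```

View pics/p.png

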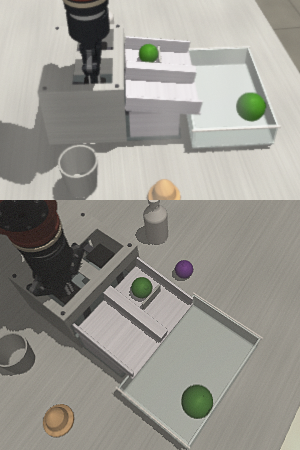

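The large lime lies in the tub (side crop 251,106; scene crop 197,401), and the small one still waits. I withdraw straight up and check that everything is at rest.

Run:
```python
from plant import robot; from h import *
x,y=.4769,-.1557
robot.line_to([x,y,.205],vel=.03); robot.line_to([x,y,.30],vel=.08)
R=cv2.Rodrigues(np.array([0,0,np.radians(-4.489)]))[0][:2,:2]; t=[.55717,-.11181]
for i in range(2):
    for n in("side","scene"):
        im=robot.grab_frame(n); c=robot.get_calibration(n)
        m=cv2.inRange(cv2.cvtColor(im,cv2.COLOR_BGR2HSV),(35,90,30),(80,255,255))
        for k in cv2.findContours(m,0,2)[0]:
            (u,v),r=cv2.minEnclosingCircle(k)
            if r<7: continue
            for h in(.035,.115):
                q=R.T@(onplane(c,(u,v),h)[:2]-t)
                if abs(q[1])<.15: print(n,(round(u,1),round(v,1),round(r,1)),h,(q*1e3).round())
    if i==0: robot.pause(1.)
    cv2.imwrite("pics/w2.png",robot.grab_frame("wrist"))
s=robot.observe();print(s["time"],s["tool_pos"],s["ft_force"])
```

```text
side (431.3, 286.2, 13.9) 0.035 [252. -51.]
side (431.3, 286.2, 13.9) 0.115 [ 223. -125.]
side (328.0, 233.0, 9.5) 0.035 [ 39. 142.]
side (328.0, 233.0, 9.5) 0.115 [35. 45.]
scene (337.1, 341.2, 16.3) 0.035 [252. -52.]
scene (337.1, 341.2, 16.3) 0.115 [260. -68.]
scene (281.2, 226.8, 10.2) 0.035 [ 5. 75.]
scene (281.2, 226.8, 10.2) 0.115 [38. 47.]
side (431.4, 286.1, 13.9) 0.035 [253. -51.]
side (431.4, 286.1, 13.9) 0.115 [ 223. -125.]
side (328.0, 233.0, 9.5) 0.035 [ 39. 142.]
side (328.0, 233.0, 9.5) 0.115 [35. 45.]
scene (336.8, 341.1, 16.2) 0.035 [251. -52.]
scene (336.8, 341.1, 16.2) 0.115 [260. -68.]
scene (281.2, 227.0, 10.1) 0.035 [ 5. 75.]
scene (281.2, 227.0, 10.1) 0.115 [38. 47.]
16.1083 [ 0.47689315 -0.1557155   0.29998688] [ 0.23702196 -0.87271098 -0.64863559]
```

View pics/w2.png

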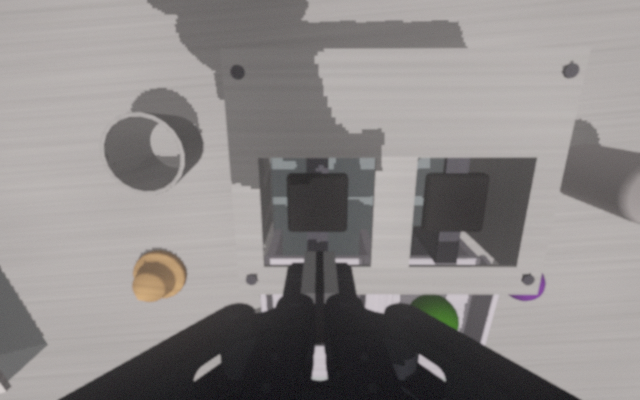

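The pads look alike and level at (317,202) and (456,202), so both levers are up. The cup and reamer are where they were, and both limes are at rest.

```bash
python3 -c "
from plant import robot
robot.job_done()"
```

```text
the job is handed in; nothing more can be done
```

I pressed the right lane's lever, which holds the larger lime, and that lime rolled into the tub. The job was handed in shortly after 16 s on the robot's clock, and no verdict is reported.

- **Press:** I went down through the right window with closed fingers and met the pad at tip height 132 mm, where 133 mm was expected. I pressed about 11–12 mm at 6–8 N, held it for about 2.5 s, and drew straight back out.
- **Last checks:**
  - Both fixed cameras place the large lime at feeder (252, −51) mm. It moved no more than about 1 mm between pictures 1 s apart.
  - The small lime is unmoved at about (36, 46) mm.
  - Both pads look up and level, the cup and reamer look unmoved, and the arm is clear of everything.
- **Less certain:** the lever angles and contact with the guard were judged only from pictures and force readings. The bottle got no measured check at the end; it was still standing beside the feeder in the pictures. The two cameras disagreed by about 2 mm on the window's position, so I used the mean.

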